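Assemble the tiered desk tidy

ROBOT

A 6-joint arm with a two-finger parallel gripper is mounted at the origin on the work surface. World frame = base frame: x ahead of the robot, y to its left, z up, the work surface at z = 0. Lengths are in m, angles in rad, forces in N, time in s.
With the tool pointing down it reaches from about 0.425 to 1.125 m from the base axis. Payload 14.9 kg.
Tool frame: the origin (TCP) lies midway between the tips of the shut fingers; the grasp point (between the pads) lies arm.grasp_offset behind it (arm.grasp_offset is the distance from the TCP to the grasp point, in m); z points along the fingers, y is the line along which they close (so a half turn about z gives the same grasp; the last joint's range is limited). The gripper opens to 91 mm and grips with 3 to 60 N. Pads are 32 mm wide; open, the fingers measure 118 mm over their backs; the gripper's body (76 mm by 178 mm) begins 60 mm behind the grasp point.
Start: joints at [-1.349, 0.379, 1.734, -0, 1.028, -0.033], TCP at [0.176, -0.677, 0.214] pointing down, gripper open.
Joint ranges: [-2.77, 2.77], [-0.74, 2.19], [0, 2.66], [-1.06, 4.2], [0.31, 2.87], [-3.08, 3.08]. Speed limits (rad/s): [1.89, 1.89, 2.39, 3.14, 3.14, 3.14].

INTERFACE

Orientations are given as a 3x3 rotation matrix whose columns are the frame's x, y, z axes.
In Python, from rig import arm, imaging, order gives the robot as it stands.
- The arm moves only by the shell command python3 -m creep 'ROWS' [FORCE]. ROWS is JSON, a list of rows, each a list of 3 entries, a list of its own where there are three numbers: the shift along the world's x, y, z in cm, then the turn, a rotation vector about the world's x, y, z in rad, then the closure in counts, from 0 (fully open) to 255 (shut). In form: [[[tx, ty, tz], [ax, ay, az], grip], ...]. A call has 1 to 5 rows; each row is the pose to reach, as a shift and turn from the pose commanded when the call began; what a row does not reach only later rows make up. A row lasts 1/8 s, in which the tool goes at most 62.5 mm and 10.7 degrees, less where a joint would pass 70% of its speed; a pose out of reach is approached as far as the arm can. A call with a gripper value outside its range is refused whole. The fingers move at their own pace and stop on an object; FORCE is the grip in N (left out, the last holds). Time passes only in rows, so rows that repeat a pose let the fingers close. It gives the time, the measured TCP pose, the force, the opening and the grip force at its end, in the units of the state.
- arm.get_obs(): the state, without advancing time (a new reading comes with each control period).
- imaging.get_image(name): name is "scene" or "top"; returns the picture (384x512x3 uint8, red, green, blue); there is no depth.
- imaging.calibration(name): a dict with "K" (3x3 intrinsics, pixels), "R" (3x3) and "t" (3): a world point X has camera coordinates R X + t. Camera axes: x right, y down, z forward; pixel columns grow to the right and rows downward; lengths in m; the calibration is good to about 2 mm. A picture is of the moment at which its call begins. calibration takes no time and is no camera call.
- order.hand_in(): hands the job in; it is judged then, once.
The state is a dict: "clock": time; "q": joint angles; "qd": joint speeds; "tau": joint torques, N m; "eef_pos": TCP position; "ee_rot": TCP orientation; "force": force on the tool from outside, world axes, zero at the start; "wrist_torque": the same for the moment, N m; "gripper_width": finger opening in m; "grip_force": force on a finger pad.
Only numpy, scipy, OpenCV 4.12 (cv2) and the standard library are available. Lean on these libraries where they do the work, as an engineer would, in place of code of your own. Each camera call takes 0.05 s, during which the arm holds its last target. There are 200 camera calls.

TASK

Put the tiered desk tidy together on its wooden pot, which stays where it is: first lower the brass weight to the floor of the pot, not letting go until it is down there, to stand upright as ballast; then, one at a time, set the largest dish centred on the pot as its lid, the medium dish centred on the column of the largest, and the smallest on the column of the medium. Everything must sit level, centred and fully seated in the end, and the cup, the tape roll and the jar must be left where they stand.

Things in the scene. Friction and masses are not known exactly. Their poses are not given: they have to be found in the camera images.
- pot: open round walnut pot with a brass band, fixed to the desk: outer diameter 100 mm, inner diameter 84 mm, 80 mm tall, inner floor 8 mm above the underside (72 mm deep). Origin: centre of the underside on the desk, z up. The largest dish, seated on it, has its dish floor on the pot's rim and its foot ring inside the mouth (dish origin 68 mm above the pot's).
- weight: solid brass ballast weight, about 250 g: a disc of 44 mm diameter, 14 mm thick, with a round knob of 20 mm diameter on top, from z 14 to 40 mm. Origin: centre of the underside, z up. Stands upright on the desk at the start. Take it by the knob.
- dish_large: largest of three like round walnut dishes, 140 mm across, 70 tall. Origin: underside centre, z up. z 0-12 mm: hollow foot ring (outer 68, inner 44 dia), open below; 12-20: dish floor; rim (5 thick) to 34; in the middle a solid column, 34 dia, z 20-64, tapering to a flat 26 dia top at 70: the grip. About 260 g.
- dish_medium: medium of three like round walnut dishes, 112 mm across, 70 tall. Origin: underside centre, z up. z 0-12 mm: hollow foot ring (outer 56, inner 44 dia), open below; 12-20: dish floor; rim (5 thick) to 34; in the middle a solid column, 34 dia, z 20-64, tapering to a flat 26 dia top at 70: the grip. About 180 g. Seats with the column top below in its foot, origin 58 above the lower dish's.
- dish_small: smallest of three like round walnut dishes, 86 mm across, 70 tall. Origin: underside centre, z up. z 0-12 mm: hollow foot ring (outer 56, inner 44 dia), open below; 12-20: dish floor; rim (5 thick) to 34; in the middle a solid column, 34 dia, z 20-64, tapering to a flat 26 dia top at 70: the grip. About 130 g. Seats with the column top below in its foot, origin 58 above the lower dish's.
- cup: white ceramic cup without handle, 68 mm across, 75 mm tall, loose; not part of the job. Origin: centre of the underside.
- tape: whitish roll of tape (a ring) lying flat, 62 mm across, hole 38 mm, 24 mm high, loose; not part of the job. Origin: centre of the underside.
- jar: closed amber glass jar with dark lid, 56 mm across, 70 mm tall, loose; not part of the job. Origin: centre of the underside.
There are look-alikes about, which are no part of the job. Leave any blue or pink look-alike of the dish_large alone. What is shaped like the dish_medium but green or red is not meant.

How it is judged:
By the outcome, as a careful person would: the job done as asked, in the order asked, and still so for the second after the job is handed in, with the robot touching nothing.
It also fails if it takes over 115 s, if anything falls off the work surface, if the arm or the gripper's body presses on something with over 40 N, if the wrist force passes 120 N, or if a joint passes its speed limit or range.

## Working session

There is one attempt and no reset: what is moved stays moved. The work goes in short steps, Python scripts to look and compute and a shell command to move; the robot and the scene stay as the last step left them, time stands still between calls to the robot, and variables do not carry over. Pictures are saved under pics/ and viewed, at most 14 in all, crops included, and the job is handed in when it is done.

```bash
mkdir -p pics; ls
python3 - <<'E'
from rig import arm, imaging, order
import cv2
for n in("scene","top"):
    cv2.imwrite(f"pics/{n}0.png",imaging.get_image(n)[:,:,::-1]); c=imaging.calibration(n); print(c)
print(arm.get_obs(),arm.grasp_offset)
E
```

```text
pics
{'K': array([[445.38701284,   0.        , 256.37816717],
       [  0.        , 445.38701284, 190.63014094],
       [  0.        ,   0.        ,   1.        ]]), 'R': array([[ 0.41394936,  0.9102695 ,  0.00744048],
       [ 0.55735501, -0.24698044, -0.79268913],
       [-0.71972309,  0.33228014, -0.60958066]]), 't': array([-0.10713912, -0.24791818,  1.6386852 ])}
{'K': array([[377.69827235,   0.        , 254.85573783],
       [  0.        , 377.69827235, 197.46818324],
       [  0.        ,   0.        ,   1.        ]]), 'R': array([[-6.20976577e-04, -9.99997050e-01,  2.34810149e-03],
       [-9.95154365e-01,  3.87093582e-04, -9.83241616e-02],
       [ 9.83229626e-02, -2.39778045e-03, -9.95151670e-01]]), 't': array([-0.08377928,  0.48884771,  1.03557501])}
{'clock': 0.1, 'q': array([-1.34930789e+00,  3.79381847e-01,  1.73471587e+00,  1.14620529e-05,
        1.02851973e+00, -3.33033088e-02]), 'qd': array([-0.00078816, -0.00139663, -0.00211234, -0.00016347, -0.00284811,
       -0.00179826]), 'tau': array([ 3.10686175e-06, -7.65038824e+01, -4.35295737e+01,  6.51622284e-02,
        3.98269237e-02, -2.15403350e-05]), 'eef_pos': array([ 0.1763463 , -0.67705061,  0.21333909]), 'ee_rot': array([[ 9.67717303e-01,  2.52038043e-01, -2.15551425e-04],
       [ 2.52038131e-01, -9.67716785e-01,  1.00191894e-03],
       [ 4.39289562e-05, -1.02390147e-03, -9.99999475e-01]]), 'force': array([ 0.24893882, -0.52627149, -1.23297834]), 'wrist_torque': array([ 0.00918965, -0.01270962,  0.02744836]), 'grip_force': 0.0, 'gripper_width': 0.09089012614798124} 0.0188
```

View pics/scene0.png

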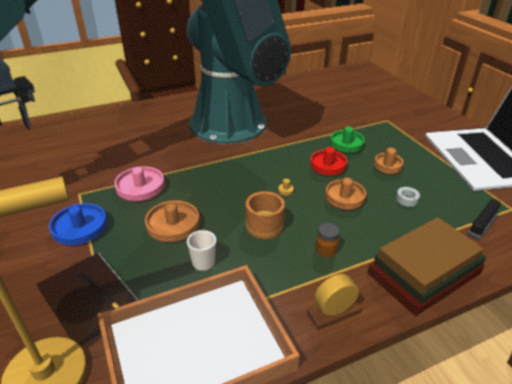

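View pics/top0.png

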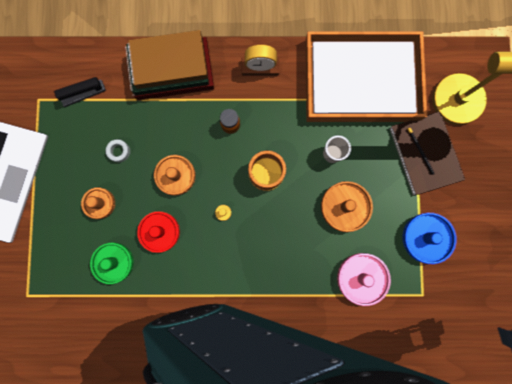

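The top view (columns, rows) shows the pot at (267,170), weight (223,212), large dish (347,207), medium (174,175), small (97,204), cup (337,148), tape (117,150) and jar (230,120). The red, green, blue and pink look-alikes stand apart from these.

```bash
cat > h.py <<'E'
import numpy as np, cv2
from rig import arm, imaging, order
def ray(n,uv,z):
    c=imaging.calibration(n); o=-c["R"].T@c["t"]; d=c["R"].T@np.linalg.inv(c["K"])@np.array([*uv,1.])
    return (o+d*(z-o[2])/d[2])[:2]
def proj(n,X):
    c=imaging.calibration(n); p=c["K"]@(c["R"]@np.array(X)+c["t"]); return p[:2]/p[2]
def blob(im,near,lo,hi,k=3):
    h=cv2.cvtColor(im,cv2.COLOR_RGB2HSV); m=cv2.inRange(h,lo,hi); m=cv2.morphologyEx(m,cv2.MORPH_OPEN,np.ones((k,k)))
    cs,_=cv2.findContours(m,cv2.RETR_EXTERNAL,cv2.CHAIN_APPROX_NONE)
    c=max((c for c in cs if cv2.pointPolygonTest(cv2.convexHull(c),near,True)>-4),key=cv2.contourArea,default=None)
    return None if c is None else cv2.convexHull(c)
E
python3 - <<'E'
from h import *
T=cv2.imread("pics/top0.png")[:,:,::-1].copy()
for n,p,z in(("pot",(267,170),.08),("weight",(223,212),.0),("L",(347,207),.026),("M",(174,175),.026),("S",(97,204),.026)):
    h=blob(T,p,(5,90,90),(32,255,255),2)
    if h is None: print(n,None);continue
    w=np.array([ray("top",q[0],z) for q in h.astype(float)])
    c,r=cv2.minEnclosingCircle(w.astype(np.float32))
    e=cv2.fitEllipse(h); print(n,e,"ctr",ray("top",e[0],z),"enc",c,r, 'span',np.ptp(w,axis=0))
S=cv2.imread("pics/scene0.png")
out=[cv2.resize(T[:,:,::-1][y-35:y+35,x-35:x+35],(266,266),interpolation=2) for x,y in((267,170),(223,212),(347,207),(174,175),(97,204))]+[cv2.resize(S[180:250,230:300],(266,266),interpolation=2)]
cv2.imwrite("pics/c1.png",np.vstack([np.hstack(out[:3]),np.hstack(out[3:])]))
E
```

```text
Traceback (most recent call last):
cv2.error: OpenCV(4.12.0) /io/opencv/modules/imgproc/src/shapedescr.cpp:361: error: (-201:Incorrect size of input array) There should be at least 5 points to fit the ellipse in function 'fitEllipseNoDirect'
```

```bash
cat >> h.py <<'E'
def blob(im,near,lo,hi,k=3,R=45):
    h=cv2.cvtColor(im,cv2.COLOR_RGB2HSV); m=cv2.inRange(h,lo,hi)
    z=np.zeros_like(m); cv2.circle(z,near,R,255,-1); m=cv2.morphologyEx(m&z,cv2.MORPH_OPEN,np.ones((k,k)))
    cs,_=cv2.findContours(m,cv2.RETR_EXTERNAL,cv2.CHAIN_APPROX_NONE)
    cs=[c for c in cs if cv2.pointPolygonTest(cv2.convexHull(c),near,True)>-5]
    return max(cs,key=cv2.contourArea) if cs else None
E
python3 - <<'E'
from h import *
T=cv2.imread("pics/top0.png")[:,:,::-1].copy()
for n,p,z,R in(("pot",(267,170),.08,30),("weight",(223,212),.0,18),("L",(347,207),.026,32),("M",(174,175),.026,28),("S",(97,204),.026,25)):
    h=blob(T,p,(3,90,70),(34,255,255),2,R)
    if h is None: print(n,None);continue
    w=np.array([ray("top",q[0],z) for q in h.astype(float)])
    h=cv2.convexHull(h);e=cv2.fitEllipse(h); print(n,np.round(e[0],1),np.round(e[1],1),"ctr",ray("top",e[0],z), 'span',np.ptp(w,axis=0),'mid',(w.max(0)+w.min(0))/2)
S=cv2.imread("pics/scene0.png")
out=[cv2.resize(T[:,:,::-1][y-35:y+35,x-35:x+35],(266,266),interpolation=2) for x,y in((267,170),(223,212),(347,207),(174,175),(97,204))]+[cv2.resize(S[180:250,230:300],(266,266),interpolation=2)]
cv2.imwrite("pics/c1.png",np.vstack([np.hstack(out[:3]),np.hstack(out[3:])]))
E
```

```text
pot [267.8 170.4] [38.7 39.8] ctr [ 0.556148   -0.11857044] span [0.10564488 0.10181572] mid [ 0.55607752 -0.11915789]
weight [223.9 213.3] [16.8 16.9] ctr [0.44571808 0.00448575] span [0.04577287 0.04584725] mid [0.4466695  0.00414723]
L [347.8 207.2] [51.  52.2] ctr [ 0.46113164 -0.34380583] span [0.14289044 0.14320451] mid [ 0.46082452 -0.34319073]
M [175.1 175.5] [41.2 42.4] ctr [0.55087887 0.14059289] span [0.11668698 0.1185337 ] mid [0.55118786 0.14080904]
S [ 98.4 203.6] [31.9 35.2] ctr [0.47169155 0.35308734] span [0.08690757 0.09822687] mid [0.47203731 0.35274603]
```

View pics/c1.png

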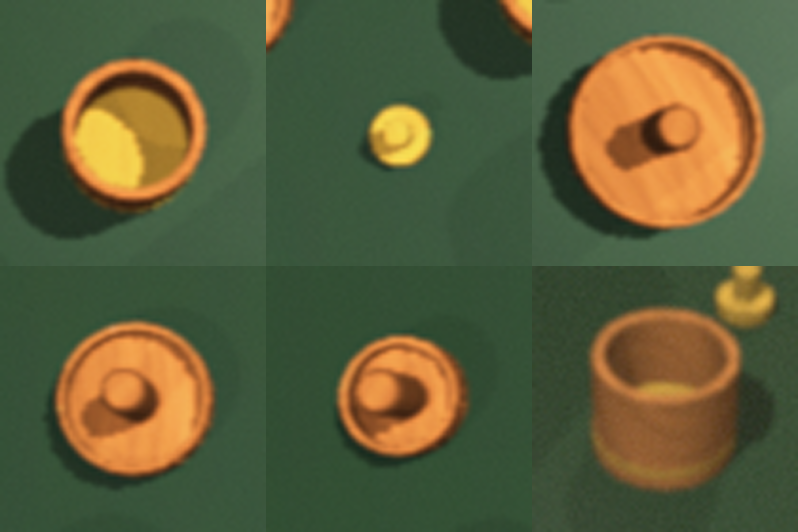

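The crops show the pot rim (top crop centre about (134,129), so image pixel (267,168.6)), the weight's disc and knob, and clean outlines of the three dishes. In the scene view the pot rim is centred near (264.8,203.3).

Run:
```python
from h import *
print("pot top",ray("top",(266.9,168.6),.08),"scene",ray("scene",(264.8,203.3),.08))
print("weight",ray("top",(223.9,213.3),.008)); 
for n,p in (("L",(347.8,207.2)),("M",(175.1,175.5)),("S",(98.4,203.6))): print(n,ray("top",p,.023))
w=ray("top",(223.9,213.3),.008); o=arm.get_obs()
print("cm to weight",(w-o["eef_pos"][:2])*100, "turn to y-axis", np.arctan2(.252,.968))
S=cv2.imread("pics/scene0.png")[:,:,::-1].copy()
for n,p in(("w",(286,190)),):
    h=blob(S,p,(20,100,90),(34,255,255),2,14); x=h[:,0]; print(n,x.min(0),x.max(0), proj("scene",[*w,0]),proj("scene",[*w,.04]))
```

```text
pot top [ 0.56095792 -0.11619211] scene [ 0.56544839 -0.11632325]
weight [0.44531143 0.00377287]
L [ 0.46140546 -0.34458264]
M [0.55134707 0.14114993]
S [0.47182971 0.35433781]
cm to weight [26.89651357 68.08234823] turn to y-axis 0.2546776800311032
w [279 179] [294 196] [283.59601653 190.40956561] [284.21082811 179.50074763]
```

Run:
```python
from h import *
T=cv2.imread("pics/top0.png")[:,:,::-1].copy()
o=arm.get_obs()["eef_pos"]
for n,p,z,R in(("weight",(223,212),.008,18),("L",(347,207),.023,32),("M",(174,175),.023,28),("S",(97,204),.023,25)):
    h=blob(T,p,(3,90,80),(34,255,255),3,R)
    e=cv2.fitEllipse(cv2.convexHull(h)); b=cv2.boundingRect(h); m=(b[0]+b[2]/2-.5,b[1]+b[3]/2-.5)
    print(n,np.round(e[0],1),m,"ell",ray("top",e[0],z),"box",ray("top",m,z))
w=ray("top",e[0],.008)
S=cv2.imread("pics/scene0.png")[:,:,::-1].copy()
h=blob(S,(286,190),(18,100,80),(34,255,255),3,14); print(cv2.boundingRect(h))
print(ray("scene",(286,192),.004))
```

```text
weight [222.9 212.2] (223.0, 212.0) ell [0.44829879 0.00652654] box [0.44900421 0.00635365]
L [346.9 206.1] (346.5, 206.0) ell [ 0.46443387 -0.34208238] box [ 0.4647801 -0.3410186]
M [174.1 174.4] (174.0, 174.0) ell [0.55440596 0.14404903] box [0.55563051 0.14434203]
S [ 97.2 202.6] (97.0, 202.5) ell [0.47468445 0.35784319] box [0.47492431 0.35838151]
(278, 178, 16, 19)
[0.45955912 0.00416687]
```

```bash
python3 -m creep '[[[22,20,0],[0,0,-0.2547],100],[[22,20,0],[0,0,-0.2547],100],[[22,20,0],[0,0,-0.2547],120],[[22,20,0],[0,0,-0.2547],120],[[22,20,0],[0,0,-0.2547],120]]' 20
python3 -m creep '[[[5,26,0],[0,0,0],120],[[5,26,0],[0,0,0],120],[[5,26,0],[0,0,0],120],[[5,26,0],[0,0,0],120],[[5,26,0],[0,0,0],120]]'
python3 -m creep '[[[0.3,22.3,-10],[0,0,0],120],[[0.3,22.3,-10],[0,0,0],120],[[0.3,22.3,-10],[0,0,0],120],[[0.3,22.3,-10],[0,0,0],120],[[0.3,22.3,-10],[0,0,0],120]]'
```

```text
clock: 0.72
eef_pos: [0.3978, -0.4754, 0.2138]
ee_rot: [[1.0, 0.001, -0.0], [0.001, -1.0, 0.0], [-0.0, -0.0, -1.0]]
force: [-0.5, -1.8, -0.2]
gripper_width: 0.0485
grip_force: 0.0
clock: 1.35
eef_pos: [0.4464, -0.2146, 0.2138]
ee_rot: [[1.0, 0.003, -0.0], [0.003, -1.0, 0.0], [-0.0, -0.0, -1.0]]
force: [0.2, 0.1, 0.7]
gripper_width: 0.0479
grip_force: 0.0
clock: 1.98
eef_pos: [0.4483, 0.0076, 0.1124]
ee_rot: [[1.0, 0.004, -0.003], [0.004, -1.0, 0.0], [-0.003, -0.0, -1.0]]
force: [-0.7, 0.0, -0.9]
gripper_width: 0.0484
grip_force: 0.0
```

Run:
```python
from h import *
S=imaging.get_image("scene")[:,:,::-1]; T=imaging.get_image("top")[:,:,::-1]
o=arm.get_obs(); e=o["eef_pos"]; print(e,proj("scene",e),proj("top",e))
cv2.imwrite("pics/c2.png",np.hstack([cv2.resize(S[130:210,240:320],(400,400)),cv2.resize(T[160:240,180:260],(400,400))]))
```

```text
[0.44969748 0.00534053 0.11391423] [286.62918125 158.88915458] [220.02100695 209.24403303]
```

View pics/c2.png

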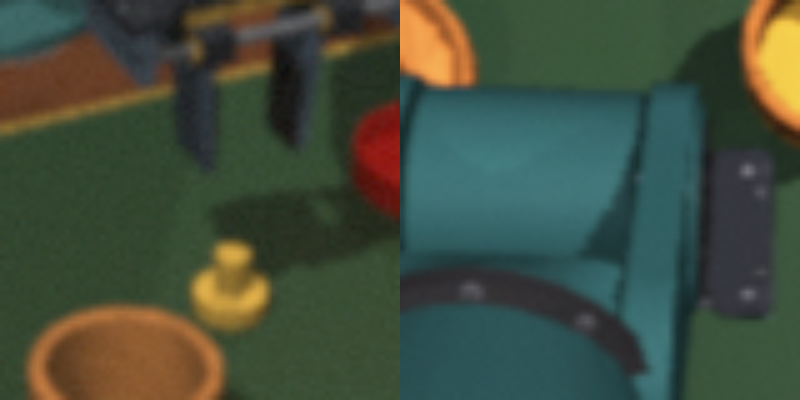

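The crop shows the fingertips straddling the weight's knob, about 1 px from lined up (knob top near scene pixel (286.6,179)). I lower and grip.

```bash
python3 -m creep '[[[0,0,-5],[0,0,0],120],[[0,0,-8],[0,0,0],120],[[0,0,-9.5],[0,0,0],120],[[0,0,-9.5],[0,0,0],120],[[0,0,-9.5],[0,0,0],120]]'
python3 -m creep '[[[0,0,0],[0,0,0],255],[[0,0,0],[0,0,0],255],[[0,0,0],[0,0,0],255],[[0,0,0],[0,0,0],255],[[0,0,0],[0,0,0],255]]' 30
python3 -m creep '[[[0,0,3],[0,0,0],255],[[0,0,6],[0,0,0],255],[[0,0,10],[0,0,0],255],[[0,0,14],[0,0,0],255],[[0,0,14],[0,0,0],255]]' 30
```

```text
clock: 2.7
eef_pos: [0.4503, 0.0052, 0.02]
ee_rot: [[1.0, -0.001, 0.002], [-0.001, -1.0, -0.0], [0.002, 0.0, -1.0]]
force: [0.5, 0.4, 0.7]
gripper_width: 0.0484
grip_force: 0.0
clock: 3.32
eef_pos: [0.4497, 0.0056, 0.0192]
ee_rot: [[1.0, 0.0, 0.0], [0.0, -1.0, 0.0], [0.0, -0.0, -1.0]]
force: [-1.8, 0.7, 6.1]
gripper_width: 0.0192
grip_force: 30.0
clock: 3.95
eef_pos: [0.4509, 0.0056, 0.1612]
ee_rot: [[1.0, 0.0, 0.005], [0.0, -1.0, -0.0], [0.005, 0.0, -1.0]]
force: [-0.1, 0.2, -4.2]
gripper_width: 0.0191
grip_force: 30.0
```

```bash
python3 -m creep '[[[11.3,-12.2,0],[0,0,0],255],[[11.3,-12.2,0],[0,0,0],255],[[11.3,-12.2,0],[0,0,0],255],[[11.3,-12.2,0],[0,0,0],255],[[11.3,-12.2,0],[0,0,0],255]]'
python3 - <<'E'
from h import *
S=imaging.get_image("scene")[:,:,::-1]; T=imaging.get_image("top")[:,:,::-1]
e=arm.get_obs()["eef_pos"]; print(e)
for n in("scene","top"): print(n,proj(n,e),proj(n,[.5625,-.1163,.08]))
cv2.imwrite("pics/c3.png",np.hstack([cv2.resize(S[140:240,220:320],(400,400)),cv2.resize(T[120:220,220:320],(400,400))]))
E
```

```text
clock: 4.58
eef_pos: [0.5611, -0.116, 0.1571]
ee_rot: [[1.0, -0.0, -0.003], [-0.0, -1.0, 0.001], [-0.003, -0.001, -1.0]]
force: [-0.3, 0.6, -3.1]
gripper_width: 0.019
grip_force: 30.0
[ 0.5613118  -0.1156026   0.15797349]
scene [264.94647517 177.77832646] [264.31842052 202.63581267]
top [267.73589597 162.95907271] [266.93811745 168.03131676]
```

View pics/c3.png

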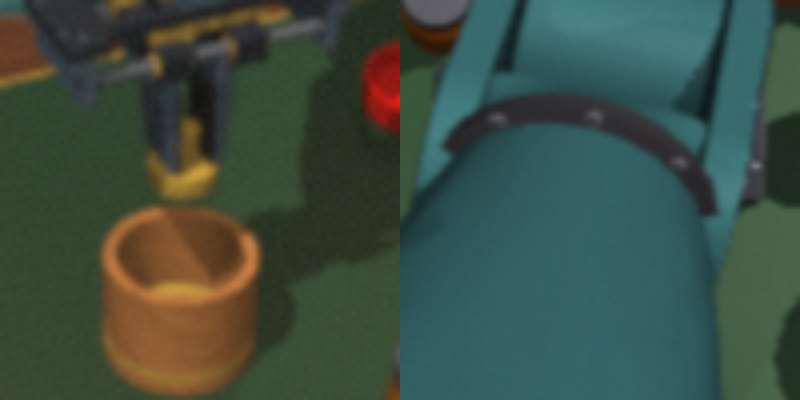

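The scene crop shows the held weight centred over the pot mouth (columns 183 against 182). The arm hides this area in the top view. I lower it slowly.

```bash
python3 -m creep '[[[0.1,0,-3],[0,0,0],255],[[0.1,0,-6],[0,0,0],255],[[0.1,0,-9],[0,0,0],255],[[0.1,0,-11],[0,0,0],255],[[0.1,0,-12],[0,0,0],255]]'
python3 -m creep '[[[0,0,-0.4],[0,0,0],255],[[0,0,-0.8],[0,0,0],255],[[0,0,-1.0],[0,0,0],255],[[0,0,-1.2],[0,0,0],255],[[0,0,-1.2],[0,0,0],255]]'
```

```text
clock: 5.3
eef_pos: [0.563, -0.1159, 0.0381]
ee_rot: [[1.0, 0.001, -0.001], [0.001, -1.0, 0.0], [-0.001, -0.0, -1.0]]
force: [-0.2, -0.5, -2.6]
gripper_width: 0.019
grip_force: 30.0
clock: 5.92
eef_pos: [0.5637, -0.1165, 0.0273]
ee_rot: [[1.0, 0.0, 0.001], [0.0, -1.0, -0.0], [0.001, 0.0, -1.0]]
force: [0.8, -1.6, -0.3]
gripper_width: 0.0189
grip_force: 30.0
```

```bash
python3 -m creep '[[[0,0,-0.06],[0,0,0],255],[[0,0,-0.06],[0,0,0],255],[[0,0,0],[0,0,0],165],[[0,0,0],[0,0,0],165],[[0,0,0],[0,0,0],165]]'
python3 -m creep '[[[0,0,2],[0,0,0],165],[[0,0,5],[0,0,0],165],[[0,0,10],[0,0,0],165],[[0,0,15],[0,0,0],100],[[0,0,17],[0,0,0],60]]'
python3 -m creep '[[[-9.9,-22.5,0],[0,0,0],60],[[-9.9,-22.5,0],[0,0,0],60],[[-9.9,-22.5,0],[0,0,0],60],[[-9.9,-22.5,0],[0,0,0],60],[[-9.9,-22.5,0],[0,0,0],60]]'
python3 - <<'E'
from h import *
S=imaging.get_image("scene")[:,:,::-1]; T=imaging.get_image("top")[:,:,::-1]
cv2.imwrite("pics/c4.png",np.hstack([cv2.resize(S[140:260,120:310],(570,360)),cv2.resize(T[140:200,240:300],(230,360))]))
T=T[:,:,::-1].copy()
for p in(12,18,24): print(p)
e=arm.get_obs()["eef_pos"]; print(e)
h=blob(T,(267,169),(3,90,80),(34,255,255),3,22); x=h[:,0].astype(float); print(x.min(0),x.max(0))
E
```

```text
clock: 6.55
eef_pos: [0.5635, -0.1164, 0.0269]
ee_rot: [[1.0, 0.0, 0.0], [0.0, -1.0, -0.0], [0.0, 0.0, -1.0]]
force: [-0.5, 0.1, -0.9]
gripper_width: 0.0322
grip_force: 0.0
clock: 7.18
eef_pos: [0.5646, -0.1167, 0.2011]
ee_rot: [[1.0, 0.0, 0.005], [0.0, -1.0, -0.001], [0.005, 0.001, -1.0]]
force: [0.6, 0.0, -0.2]
gripper_width: 0.0496
grip_force: 0.0
clock: 7.8
eef_pos: [0.4628, -0.3441, 0.1971]
ee_rot: [[1.0, -0.004, -0.0], [-0.004, -1.0, -0.0], [-0.0, 0.0, -1.0]]
force: [-0.0, 0.2, 0.6]
gripper_width: 0.0695
grip_force: 0.0
12
18
24
[ 0.4639794  -0.34139252  0.19687137]
[248. 150.] [286. 187.]
```

View pics/c4.png

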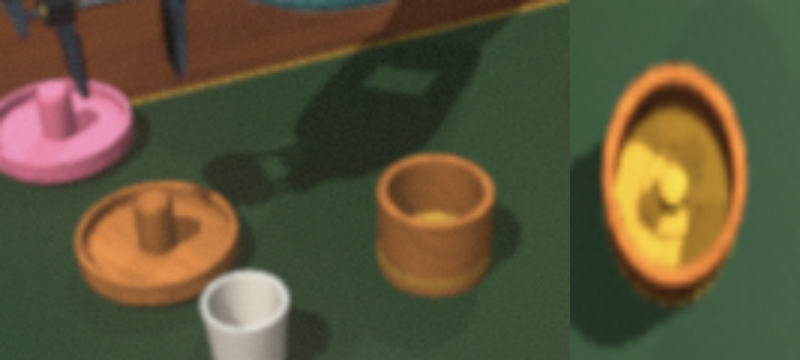

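The weight stands upright in the pot, with its knob at top pixel (267,171) and the rim centre at about (267,168.8). The tool is over the large dish.

```bash
python3 - <<'E'
from h import *
print(proj("top",[.5635,-.1164,.048]),"meas 266.9 171.2", "pot",ray("top",(267,168.8),.08),proj("scene",[.5635,-.1164,.08]))
E
python3 -m creep '[[[0,0,-5],[0,0,0],60],[[0,0,-10],[0,0,0],60],[[0,0,-14],[0,0,0],60],[[0,0,-15.7],[0,0,0],60],[[0,0,-15.7],[0,0,0],60]]'
python3 -m creep '[[[0,0,0],[0,0,0],255],[[0,0,0],[0,0,0],255],[[0,0,0],[0,0,0],255],[[0,0,0],[0,0,0],255],[[0,0,0],[0,0,0],255]]' 30
python3 -m creep '[[[0,0,3],[0,0,0],255],[[0,0,6],[0,0,0],255],[[0,0,10],[0,0,0],255],[[0,0,14],[0,0,0],255],[[0,0,14],[0,0,0],255]]'
```

```text
[266.57702476 169.71107222] meas 266.9 171.2 pot [ 0.56041563 -0.11645786] [264.44917641 202.86997856]
clock: 8.52
eef_pos: [0.4646, -0.3405, 0.0396]
ee_rot: [[1.0, 0.001, -0.001], [0.001, -1.0, 0.001], [-0.001, -0.001, -1.0]]
force: [-0.0, 0.9, 0.5]
gripper_width: 0.0694
grip_force: 0.0
clock: 9.15
eef_pos: [0.4646, -0.3415, 0.0404]
ee_rot: [[1.0, -0.0, 0.0], [-0.0, -1.0, -0.0], [0.0, 0.0, -1.0]]
force: [-2.1, 2.2, 6.6]
gripper_width: 0.0332
grip_force: 30.0
clock: 9.78
eef_pos: [0.4656, -0.3424, 0.1827]
ee_rot: [[1.0, 0.0, 0.004], [0.0, -1.0, -0.003], [0.004, 0.003, -1.0]]
force: [0.1, 0.6, -3.6]
gripper_width: 0.0334
grip_force: 30.0
```

```bash
python3 -m creep '[[[9.7,22.5,0],[0,0,0],255],[[9.7,22.5,0],[0,0,0],255],[[9.7,22.5,0],[0,0,0],255],[[9.7,22.5,0],[0,0,0],255],[[9.7,22.5,-3],[0,0,0],255]]'
python3 -m creep '[[[0,0,-2],[0,0,0],255],[[0,0,-2],[0,0,0],255],[[0,0,-2],[0,0,0],255]]'
python3 - <<'E'
from h import *
S=imaging.get_image("scene")[:,:,::-1]
e=arm.get_obs()["eef_pos"]; print(e)
cv2.imwrite("pics/c5.png",cv2.resize(S[130:250,200:330],(650,600),interpolation=2))
E
```

```text
clock: 10.4
eef_pos: [0.5632, -0.1135, 0.1499]
ee_rot: [[1.0, 0.004, 0.002], [0.004, -1.0, -0.0], [0.002, 0.0, -1.0]]
force: [-0.8, -0.8, -4.1]
gripper_width: 0.0334
grip_force: 30.0
clock: 10.78
eef_pos: [0.5615, -0.1171, 0.1302]
ee_rot: [[1.0, -0.001, 0.0], [-0.001, -1.0, -0.0], [0.0, 0.0, -1.0]]
force: [0.1, 0.5, -3.0]
gripper_width: 0.0333
grip_force: 30.0
[ 0.56174687 -0.11711812  0.13061253]
```

View pics/c5.png

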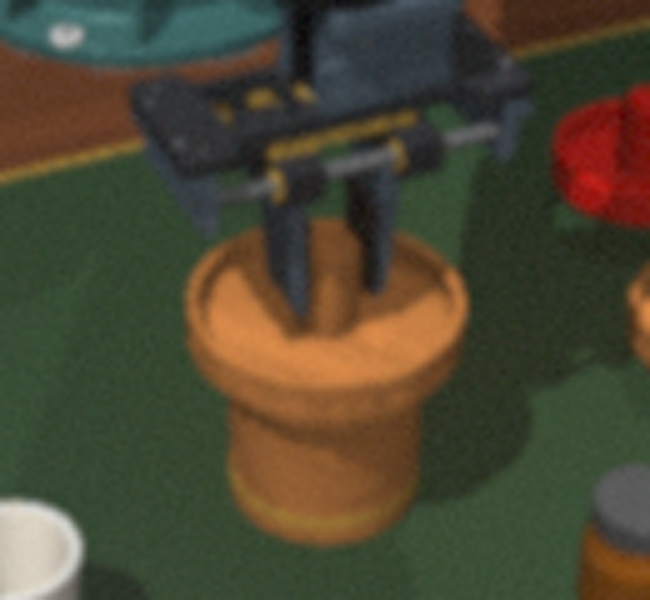

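The scene crop shows the dish (columns 187–469) and the pot (230–420) concentric to about 0.3 px. I lower to seat it, with a small −x trim from the top-view fix.

```bash
python3 -m creep '[[[-0.1,0,-0.8],[0,0,0],255],[[-0.1,0,-1.5],[0,0,0],255],[[-0.1,0,-1.9],[0,0,0],255],[[-0.1,0,-2.1],[0,0,0],255],[[-0.1,0,-2.1],[0,0,0],255]]'
python3 -m creep '[[[0,0,-0.1],[0,0,0],255],[[0,0,-0.2],[0,0,0],255],[[0,0,-0.2],[0,0,0],255],[[0,0,-0.2],[0,0,0],255]]'
```

```text
clock: 11.45
eef_pos: [0.5604, -0.1164, 0.1088]
ee_rot: [[1.0, 0.0, -0.0], [0.0, -1.0, 0.0], [-0.0, -0.0, -1.0]]
force: [-0.5, -1.0, -2.6]
gripper_width: 0.0335
grip_force: 30.0
clock: 11.95
eef_pos: [0.5607, -0.1165, 0.1083]
ee_rot: [[1.0, 0.0, 0.0], [0.0, -1.0, -0.0], [0.0, 0.0, -1.0]]
force: [-10.1, 2.9, 18.5]
gripper_width: 0.0323
grip_force: 30.0
```

```bash
python3 -m creep '[[[0,0,0.1],[0,0,0],255],[[0,0,0.1],[0,0,0],60],[[0,0,0.1],[0,0,0],60],[[0,0,0.1],[0,0,0],60],[[0,0,0.1],[0,0,0],60]]'
python3 -m creep '[[[0,0,2],[0,0,0],60],[[0,0,6],[0,0,0],60],[[0,0,10],[0,0,0],60],[[0,10,10],[0,0,0],60],[[-0.5,16,10],[0,0,0],60]]'
python3 -m creep '[[[0,10.1,0],[0,0,0],60],[[0,10.1,0],[0,0,0],60],[[0,10.1,0],[0,0,0],60],[[0,10.1,0],[0,0,0],60]]'
python3 - <<'E'
from h import *
T=imaging.get_image("top"); S=imaging.get_image("scene")
print(arm.get_obs()["eef_pos"])
p=tuple(int(round(v)) for v in proj("top",[.561,-.1165,.09]))
h=blob(T,p,(3,90,80),(34,255,255),3,36)
e=cv2.fitEllipse(cv2.convexHull(h)); b=cv2.boundingRect(h); print(e,b,ray("top",e[0],.095))
cv2.imwrite("pics/c6.png",np.hstack([cv2.resize(T[125:215,220:310,::-1],(360,360),interpolation=2),cv2.resize(S[150:250,210:320,::-1],(396,360),interpolation=2)]))
E
```

```text
clock: 12.58
eef_pos: [0.5605, -0.1164, 0.1079]
ee_rot: [[1.0, 0.0, -0.0], [0.0, -1.0, -0.0], [-0.0, 0.0, -1.0]]
force: [0.3, -0.2, -0.1]
gripper_width: 0.0687
grip_force: 0.0
clock: 13.2
eef_pos: [0.5577, 0.0095, 0.2101]
ee_rot: [[1.0, -0.002, 0.003], [-0.002, -1.0, -0.0], [0.003, -0.0, -1.0]]
force: [1.2, 0.0, 0.3]
gripper_width: 0.0697
grip_force: 0.0
clock: 13.7
eef_pos: [0.5573, 0.1092, 0.2088]
ee_rot: [[1.0, 0.0, 0.001], [0.0, -1.0, -0.0], [0.001, 0.0, -1.0]]
force: [-0.3, -0.6, 0.9]
gripper_width: 0.0698
grip_force: 0.0
[0.55735702 0.10857479 0.208413  ]
((267.0336608886719, 167.80288696289062), (53.9662971496582, 54.711334228515625), 96.99406433105469) (240, 141, 55, 54) [ 0.56043864 -0.11603153]
```

View pics/c6.png

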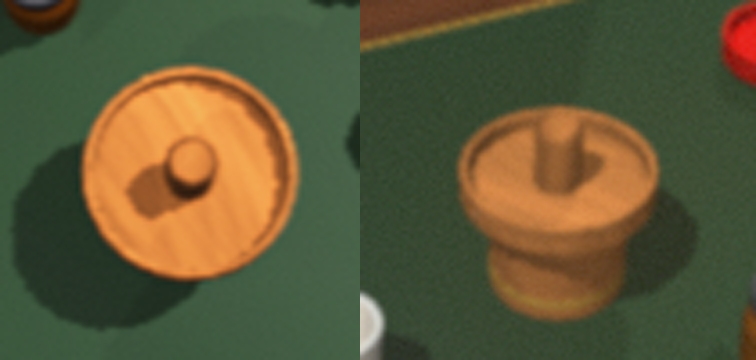

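The large dish sits level and centred: top-view centre (267.0,167.8), i.e. (0.5604,−0.1160), matching the pot. Next is the medium dish.

```bash
python3 -m creep '[[[-0.2,3.6,-4],[0,0,0],60],[[-0.2,3.6,-9],[0,0,0],60],[[-0.2,3.6,-14],[0,0,0],60],[[-0.2,3.6,-16.8],[0,0,0],60],[[-0.2,3.6,-16.8],[0,0,0],60]]'
python3 -m creep '[[[0,0,0],[0,0,0],60],[[0,0,0],[0,0,0],255],[[0,0,0],[0,0,0],255],[[0,0,0],[0,0,0],255],[[0,0,0],[0,0,0],255]]' 30
python3 -m creep '[[[0,0,0],[0,0,0],255],[[0,0,3],[0,0,0],255],[[0,0,9],[0,0,0],255],[[0,0,15],[0,0,0],255],[[0,0,15],[0,0,0],255]]'
```

```text
clock: 14.42
eef_pos: [0.5541, 0.1443, 0.0384]
ee_rot: [[1.0, -0.001, -0.004], [-0.001, -1.0, -0.001], [-0.004, 0.001, -1.0]]
force: [-0.7, 0.1, -0.4]
gripper_width: 0.0696
grip_force: 0.0
clock: 15.05
eef_pos: [0.5553, 0.1454, 0.0402]
ee_rot: [[1.0, 0.0, 0.0], [0.0, -1.0, -0.0], [0.0, 0.0, -1.0]]
force: [-0.2, -1.3, 4.6]
gripper_width: 0.033
grip_force: 30.1
clock: 15.68
eef_pos: [0.5576, 0.1461, 0.1943]
ee_rot: [[1.0, 0.0, 0.007], [0.0, -1.0, 0.002], [0.007, -0.002, -1.0]]
force: [0.4, 0.3, -2.6]
gripper_width: 0.0332
grip_force: 30.0
```

```bash
python3 -m creep '[[[0.5,-5,1],[0,0,0],255],[[0.5,-11,1],[0,0,0],255],[[0.5,-17,1],[0,0,0],255],[[0.5,-23,1],[0,0,0],255],[[0.5,-26.2,1],[0,0,0],255]]'
python3 -m creep '[[[0,0,0],[0,0,0],255],[[0,0,0],[0,0,0],255],[[0,0,-0.7],[0,0,0],255],[[0,0,-0.7],[0,0,0],255],[[0,0,-0.7],[0,0,0],255]]'
python3 - <<'E'
from h import *
S=imaging.get_image("scene")[:,:,::-1]
e=arm.get_obs()["eef_pos"]; print(e)
for z in(.092,.175): print(proj("scene",[.5605,-.1163,z]))
cv2.imwrite("pics/c7.png",cv2.resize(S[110:240,200:330],(600,600),interpolation=2))
E
```

```text
clock: 16.3
eef_pos: [0.5591, -0.1188, 0.1982]
ee_rot: [[1.0, -0.002, -0.002], [-0.002, -1.0, 0.0], [-0.002, -0.0, -1.0]]
force: [0.3, -0.1, -2.0]
gripper_width: 0.0332
grip_force: 30.0
clock: 16.92
eef_pos: [0.5603, -0.116, 0.1928]
ee_rot: [[1.0, 0.001, -0.0], [0.001, -1.0, 0.0], [-0.0, -0.0, -1.0]]
force: [0.7, 0.1, -2.7]
gripper_width: 0.033
grip_force: 30.0
[ 0.56032098 -0.11615984  0.19296263]
[264.07089579 198.54782054]
[264.68033862 172.03047182]
```

View pics/c7.png

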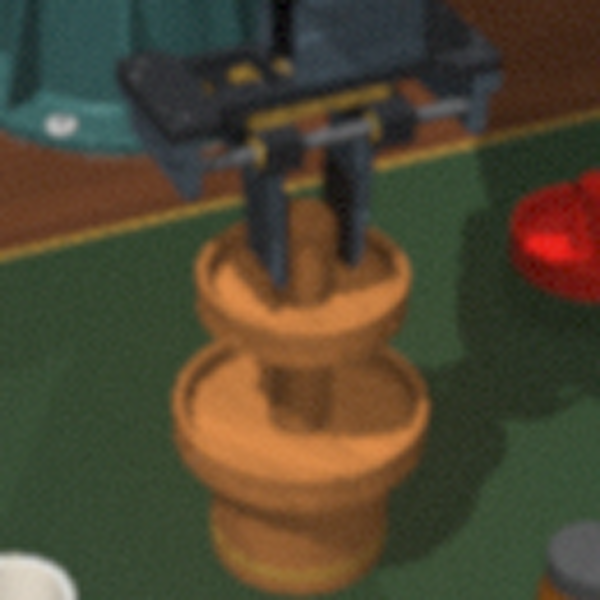

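The scene crop shows the medium dish (columns 195–411) centred over the large one (173–429), as predicted. I lower it to the expected seat height.

```bash
python3 -m creep '[[[0,0,-1],[0,0,0],255],[[0,0,-1.8],[0,0,0],255],[[0,0,-2.3],[0,0,0],255],[[0,0,-2.5],[0,0,0],255],[[0,0,-2.5],[0,0,0],255]]'
python3 -m creep '[[[0,0,-0.1],[0,0,0],255],[[0,0,-0.2],[0,0,0],255],[[0,0,-0.2],[0,0,0],255],[[0,0,-0.2],[0,0,0],255]]'
```

```text
clock: 17.6
eef_pos: [0.5602, -0.1165, 0.1679]
ee_rot: [[1.0, 0.0, -0.0], [0.0, -1.0, 0.0], [-0.0, -0.0, -1.0]]
force: [1.1, -0.2, -2.3]
gripper_width: 0.0328
grip_force: 30.0
clock: 18.1
eef_pos: [0.5605, -0.1165, 0.1662]
ee_rot: [[1.0, 0.0, 0.001], [0.0, -1.0, -0.0], [0.001, 0.0, -1.0]]
force: [0.2, 1.1, 2.2]
gripper_width: 0.0334
grip_force: 30.0
```

```bash
python3 -m creep '[[[0,0,0],[0,0,0],60],[[0,0,0],[0,0,0],60],[[0,0,0],[0,0,0],60],[[0,0,0],[0,0,0],60],[[0,0,0],[0,0,0],60]]'
python3 -m creep '[[[0,0,2],[0,0,0],60],[[0,0,5],[0,0,0],60],[[0,0,8],[0,0,0],60],[[-0.5,4,8],[0,0,0],60],[[-2,10,8],[0,0,0],60]]'
python3 -m creep '[[[-3,18,0],[0,0,0],60],[[-3,18,0],[0,0,0],60],[[-3,18,0],[0,0,0],60],[[-3,18,0],[0,0,0],60]]'
python3 -m creep '[[[-3.6,19.4,0],[0,0,0],60],[[-3.6,19.4,0],[0,0,0],60],[[-3.6,19.4,0],[0,0,0],60],[[-3.6,19.4,0],[0,0,0],60],[[-3.6,19.4,0],[0,0,0],60]]'
python3 - <<'E'
from h import *
T=imaging.get_image("top"); S=imaging.get_image("scene")
print(arm.get_obs()["eef_pos"])
print(proj("top",[.5605,-.1162,.196]),proj("top",[.5605,-.1162,.152]))
cv2.imwrite("pics/c8.png",np.hstack([cv2.resize(T[125:215,220:310,::-1],(360,360),interpolation=2),cv2.resize(S[130:250,210:342,::-1],(396,360),interpolation=2)]))
E
```

```text
clock: 18.73
eef_pos: [0.5602, -0.1165, 0.1659]
ee_rot: [[1.0, 0.0, -0.0], [0.0, -1.0, 0.0], [-0.0, -0.0, -1.0]]
force: [0.0, 0.2, -0.9]
gripper_width: 0.0696
grip_force: 0.0
clock: 19.35
eef_pos: [0.5409, -0.0162, 0.2479]
ee_rot: [[1.0, -0.002, 0.002], [-0.002, -1.0, -0.0], [0.002, 0.0, -1.0]]
force: [1.1, 0.8, 0.4]
gripper_width: 0.0696
grip_force: 0.0
clock: 19.85
eef_pos: [0.5098, 0.1665, 0.2474]
ee_rot: [[1.0, 0.004, 0.001], [0.004, -1.0, 0.001], [0.001, -0.001, -1.0]]
force: [-0.4, -1.1, 0.2]
gripper_width: 0.0695
grip_force: 0.0
clock: 20.48
eef_pos: [0.4745, 0.3572, 0.2465]
ee_rot: [[1.0, 0.001, 0.0], [0.001, -1.0, -0.0], [0.0, 0.0, -1.0]]
force: [-0.2, -1.1, -1.2]
gripper_width: 0.0698
grip_force: 0.0
[0.47470154 0.35617337 0.24627284]
[268.57077029 160.26266603] [267.89017255 163.73518476]
```

View pics/c8.png

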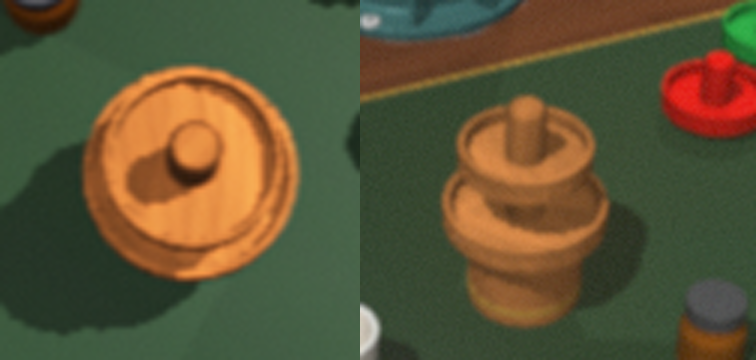

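The medium dish is seated. Its front wall edge is at top row 187, as predicted, and the column is at (268.5,161), within about 1–2 mm of target. The tool is now over the small dish.

```bash
python3 -m creep '[[[0,0.15,-6],[0,0,0],60],[[0,0.15,-12],[0,0,0],60],[[0,0.15,-17],[0,0,0],60],[[0,0.15,-20.6],[0,0,0],60],[[0,0.15,-20.6],[0,0,0],60]]'
python3 -m creep '[[[0,0,0],[0,0,0],60],[[0,0,0],[0,0,0],255],[[0,0,0],[0,0,0],255],[[0,0,0],[0,0,0],255],[[0,0,0],[0,0,0],255]]' 30
python3 -m creep '[[[0,0,0],[0,0,0],255],[[0,0,4],[0,0,0],255],[[0,0,10],[0,0,0],255],[[0,0,16],[0,0,0],255],[[0,0,21.5],[0,0,0],255]]'
python3 -m creep '[[[3.5,-19,0],[0,0,0],255],[[3.5,-19,0],[0,0,0],255],[[3.5,-19,0],[0,0,0],255],[[3.5,-19,0],[0,0,0],255]]'
```

```text
clock: 21.2
eef_pos: [0.4735, 0.3568, 0.0382]
ee_rot: [[1.0, -0.002, -0.003], [-0.002, -1.0, -0.002], [-0.003, 0.002, -1.0]]
force: [0.2, -0.2, 0.7]
gripper_width: 0.0696
grip_force: 0.0
clock: 21.82
eef_pos: [0.4743, 0.359, 0.0402]
ee_rot: [[1.0, 0.0, 0.0], [0.0, -1.0, -0.0], [0.0, 0.0, -1.0]]
force: [-0.2, -1.5, 5.9]
gripper_width: 0.0331
grip_force: 30.1
clock: 22.45
eef_pos: [0.474, 0.359, 0.257]
ee_rot: [[1.0, 0.0, 0.0], [0.0, -1.0, 0.0], [0.0, -0.0, -1.0]]
force: [1.5, -0.4, -1.3]
gripper_width: 0.0328
grip_force: 30.0
clock: 22.95
eef_pos: [0.5094, 0.1661, 0.2549]
ee_rot: [[1.0, -0.003, -0.0], [-0.003, -1.0, -0.0], [-0.0, 0.0, -1.0]]
force: [-0.1, 0.9, -2.3]
gripper_width: 0.0332
grip_force: 30.0
```

```bash
python3 -m creep '[[[5.1,-28.55,0],[0,0,0],255],[[5.1,-28.55,0],[0,0,0],255],[[5.1,-28.55,0],[0,0,0],255],[[5.1,-28.55,0],[0,0,0],255],[[5.1,-28.55,0],[0,0,0],255]]'
python3 -m creep '[[[0,0,0],[0,0,0],255],[[0,0,0],[0,0,0],255],[[0,0,0],[0,0,0],255]]'
python3 - <<'E'
from h import *
S=imaging.get_image("scene")[:,:,::-1]
e=arm.get_obs()["eef_pos"]; print(e)
for z in(.092,.15,.24): print(proj("scene",[.5605,-.1163,z]))
cv2.imwrite("pics/c9.png",cv2.resize(S[90:220,200:330],(600,600),interpolation=2))
E
```

```text
clock: 23.58
eef_pos: [0.5606, -0.1183, 0.2548]
ee_rot: [[1.0, -0.001, 0.0], [-0.001, -1.0, 0.0], [0.0, -0.0, -1.0]]
force: [0.2, -0.2, -1.1]
gripper_width: 0.0329
grip_force: 30.0
clock: 23.95
eef_pos: [0.5601, -0.1153, 0.2548]
ee_rot: [[1.0, 0.001, -0.0], [0.001, -1.0, 0.0], [-0.0, -0.0, -1.0]]
force: [0.0, -0.3, -1.3]
gripper_width: 0.0331
grip_force: 30.0
[ 0.56020315 -0.11534915  0.2549334 ]
[264.07089579 198.54782054]
[264.49089913 180.27313667]
[265.19860828 149.48014123]
```

View pics/c9.png

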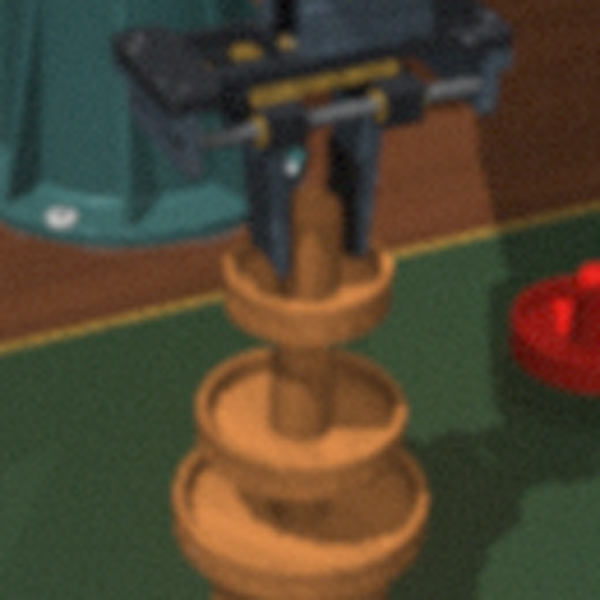

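The small dish (columns 222–395) is about 0.8 px (about 2 mm) to +y of the medium (195–408). I trim y by −1.5 mm and lower.

```bash
python3 -m creep '[[[0,-0.15,-1],[0,0,0],255],[[0,-0.15,-2],[0,0,0],255],[[0,-0.15,-2.6],[0,0,0],255],[[0,-0.15,-2.9],[0,0,0],255],[[0,-0.15,-2.9],[0,0,0],255]]'
python3 -m creep '[[[0,0,-0.1],[0,0,0],255],[[0,0,-0.2],[0,0,0],255],[[0,0,-0.2],[0,0,0],255],[[0,0,-0.2],[0,0,0],255]]'
```

```text
clock: 24.62
eef_pos: [0.5602, -0.118, 0.2258]
ee_rot: [[1.0, 0.0, -0.0], [0.0, -1.0, 0.0], [-0.0, -0.0, -1.0]]
force: [-0.5, 0.9, -1.5]
gripper_width: 0.0331
grip_force: 30.0
clock: 25.12
eef_pos: [0.5604, -0.1181, 0.2242]
ee_rot: [[1.0, 0.0, 0.001], [0.0, -1.0, -0.0], [0.001, 0.0, -1.0]]
force: [0.2, -1.5, 0.7]
gripper_width: 0.0333
grip_force: 30.0
```

```bash
python3 -m creep '[[[0,0,0.3],[0,0,0],255],[[0,0.12,0.3],[0,0,0],255],[[0,0.12,0.3],[0,0,0],255],[[0,0.12,0.1],[0,0,0],255],[[0,0.12,-0.03],[0,0,0],255]]'
python3 -m creep '[[[0,0,0],[0,0,0],255],[[0,0,0],[0,0,0],255],[[0,0,0],[0,0,0],60],[[0,0,0],[0,0,0],60],[[0,0,0],[0,0,0],60]]'
python3 -m creep '[[[0,0,2],[0,0,0],60],[[0,0,5],[0,0,0],60],[[0,0,8],[0,0,0],60],[[0,4,8],[0,0,0],60],[[-2,10,8],[0,0,0],60]]'
python3 -m creep '[[[-3,15,0],[0,0,0],60],[[-3,15,0],[0,0,0],60],[[-3,15,0],[0,0,0],60],[[-3,15,0],[0,0,0],60],[[-3,15,0],[0,0,0],60]]'
python3 - <<'E'
from h import *
T=imaging.get_image("top"); S=imaging.get_image("scene")
for z in(.018+.03,.08,.102,.138,.16,.196,.218,.248,.254):print(z,proj("top",[.5605,-.1163,z]))
cv2.imwrite("pics/c10.png",np.hstack([cv2.resize(T[125:215,220:310,::-1],(400,400),interpolation=2),cv2.resize(S[100:245,200:345,::-1],(400,400),interpolation=2)]))
cv2.imwrite("pics/full.png",np.hstack([cv2.resize(T[:,:,::-1],(400,300)),cv2.resize(S[:,:,::-1],(400,300))]))
E
```

```text
clock: 25.75
eef_pos: [0.5607, -0.1169, 0.2241]
ee_rot: [[1.0, 0.0, 0.001], [0.0, -1.0, -0.0], [0.001, 0.0, -1.0]]
force: [-2.4, 0.7, 13.2]
gripper_width: 0.0329
grip_force: 30.0
clock: 26.38
eef_pos: [0.5602, -0.1168, 0.2235]
ee_rot: [[1.0, 0.0, -0.0], [0.0, -1.0, 0.0], [-0.0, -0.0, -1.0]]
force: [0.1, -0.4, 0.1]
gripper_width: 0.0603
grip_force: 0.0
clock: 27.0
eef_pos: [0.5413, -0.0172, 0.3056]
ee_rot: [[1.0, -0.002, 0.002], [-0.002, -1.0, -0.0], [0.002, 0.0, -1.0]]
force: [-0.1, 0.4, -0.3]
gripper_width: 0.0698
grip_force: 0.0
clock: 27.62
eef_pos: [0.5107, 0.1322, 0.3045]
ee_rot: [[1.0, 0.0, 0.001], [0.0, -1.0, 0.0], [0.001, -0.0, -1.0]]
force: [-0.1, 0.1, -0.9]
gripper_width: 0.0693
grip_force: 0.0
0.048 [266.54481044 170.78414389]
0.08 [266.94093055 168.76889152]
0.102 [267.2280537  167.30815879]
0.138 [267.7263286  164.77319616]
0.16 [268.04969297 163.12808698]
0.196 [268.61292435 160.26265967]
0.218 [268.97985147 158.39592601]
0.248 [269.51087869 155.69433666]
0.254 [269.62162348 155.13092496]
```

View pics/c10.png

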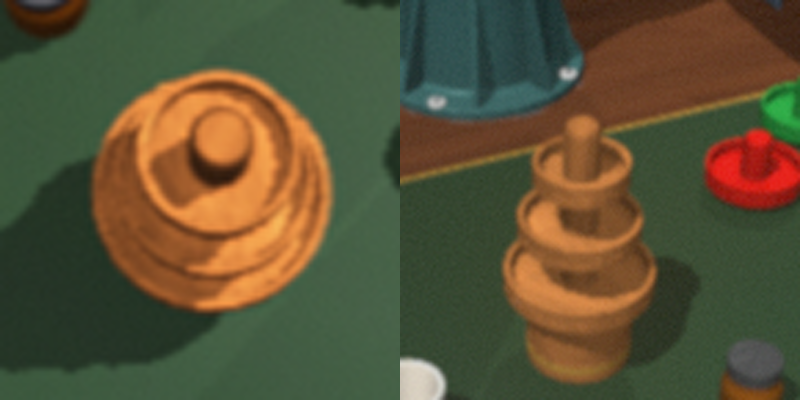

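View pics/full.png

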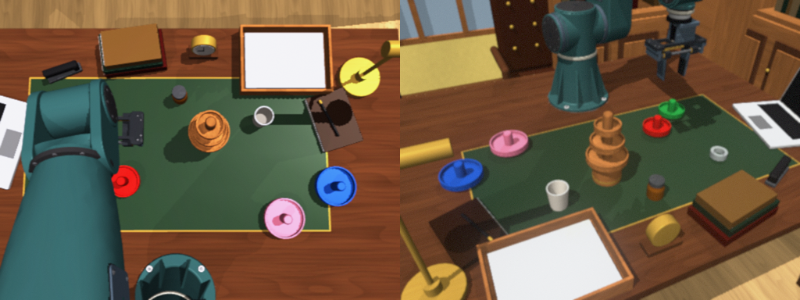

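The final views show all three tiers level, concentric and seated. The small dish's centre column is 268.7 against 268.8 predicted, and the cup, jar and tape have not moved. I hand in.

```bash
python3 -c "
from rig import order; print(order.hand_in())"
```

```text
the job is handed in; nothing more can be done
None
```

The desk tidy is together and handed in at about 28 s on the clock: the weight is upright on the pot floor, and the large, medium and small dishes are seated level and centred to within 1–2 mm by camera; cup, tape and jar were left where they stood.

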